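# Drift a spent cartridge out of its housing

### The arm

A 6-joint arm with a two-finger parallel gripper is mounted at the origin on a cart in front of the work surface, level with it; the furniture and walls round the work are solid. World frame = base frame: x ahead of the robot, y to its left, z up, the work surface at z = 0. Lengths are in m, angles in degrees, forces in N, time in s.
With the tool pointing down it reaches from about 0.375 to 0.9 m from the base axis. Payload 3.1 kg.
Tool frame: the origin (TCP) lies midway between the tips of the shut fingers; the grasp point (between the pads) lies 19 mm behind it; z points along the fingers, y is the line along which they close (so a half turn about z gives the same grasp; the last joint's range is limited). The gripper opens to 85 mm and grips with 20 to 120 N. Pads are 22 mm wide; open, the fingers measure 114 mm over their backs; the gripper's body (76 mm by 85 mm) begins 54 mm behind the grasp point. The pads swing forward as they close: fully open they stand 13 mm farther back than shut.
Start: joints at [-74.513, 30.224, 82.088, -0, 67.689, -10.227], TCP at [0.271, -0.563, 0.231] pointing down, gripper open.
Joint ranges: [-176.69, 176.69], [-43.24, 126.21], [12.49, 139.97], [-82, 262], [0, 151.66], [-163.58, 163.58]. Speed limits (degrees/s): [159.86, 159.86, 180, 180, 180, 180].

### API

Orientations are given as a 3x3 rotation matrix whose columns are the frame's x, y, z axes.
In Python, from station import robot gives the robot as it stands.
- The arm moves only by the shell command python3 -m jog 'ROWS'. ROWS is JSON, a list of rows, each a list of 7 numbers: the shift along the tool's x, y, z in m, then the turn, a rotation vector about the tool's x, y, z in degrees, then the gripper command: -1 is fully open, 1 is shut, values between are in proportion. A call has 1 to 20 rows; each row shifts and turns the commanded pose from where the row before left it, along the tool's axes as they then stand; what a row does not reach is not made up. A row lasts 1/8 s, in which the tool goes at most 62.5 mm and 10.7 degrees, less where a joint would pass 70% of its speed; a pose out of reach is approached as far as the arm can. A call is refused whole if a number of a shift passes 0.0625 or a number of a turn 10.7, either way. A call with a gripper value outside its range is refused whole. The fingers move at their own pace and stop on an object; the grip force is fixed at half the most. Time passes only in rows, so rows that do not move let the fingers close. It gives the time, the measured TCP pose, the force, the opening and the grip force at its end, in the units of the state.
- robot.sense(): the state, without advancing time (a new reading comes with each control period).
- robot.read_camera(name): name is "scene" or "side" or "wrist"; returns (picture, depth): 400x640x3 uint8, red, green, blue; 400x640 float32, m along the optical axis (not along the pixel's ray), 0 where there is no reading.
- robot.camera_model(name): a dict with "fx", "fy", "cx", "cy" (pixels), "k1" (the pictures are not rectified: a ray, as slopes to the right and down, at radius r is drawn at 1 + k1 r^2 times it, then the intrinsics apply), "cam_to_world" (4x4, takes a point from camera to world coordinates). Camera axes: x right, y down, z forward; pixel columns grow to the right and rows downward; lengths in m; the calibration is good to about 2 mm. A picture is of the moment at which its call begins: read the wrist's pose just before it. camera_model takes no time and is no camera call; for the wrist camera it gives the pose at the moment of the call.
- robot.hand_in(): hands the job in; it is judged then, once.
Trained networks look in the newest picture that a camera, given by its name, has taken for a name from the list of things; names that differ only in an ending like _2 or _b are one class to them, and where a whole thing is asked for, a point or a joint stands for the part that bears it (a point fixed in the world has none). Each returns a list of dicts, best first, with "confidence" (0 to 1); they miss things now and then, are a little off and sometimes report something else, mostly with a low value. They report only what shows in the picture. A call takes as long as a camera call.
- robot.search_frame(thing, camera): "box" ([centre column, centre row, width, height] in pixels, round what is visible of it).
The state is a dict: "time_s": time; "joints": joint angles; "joint_vel": joint speeds; "joint_torque": joint torques, N m; "eef_pos": TCP position; "tcp_rot": TCP orientation; "contact_force": force on the tool from outside, world axes, zero at the start; "ft_torque": the same for the moment, N m; "finger_gap": opening from 0.0 (shut) to 1.0 (fully open); "finger_force": force on a finger pad.
Only numpy, scipy, OpenCV 4.12 (cv2) and the standard library are available. Lean on these libraries where they do the work, as an engineer would, in place of code of your own. Each camera call takes 0.05 s, during which the arm holds its last target. There are 200 camera calls.

### The job

Lift the lid off the catch tub by its knob and set it down flat on the worktop, well clear of the tub. Then take the drift rod and push it through the bore of the steel housing, from the end away from the tub, until the spent cartridge drops out of the far end into the tub. Draw the rod back out and lay it down on the worktop clear of the fixture, leaving the cartridge in the tub and the other things where they are.

Things in the scene. Friction and masses are not known exactly. Their poses are not given: they have to be found in the camera images.
- fixture: Fixture, fixed: aluminium base plate (76 mm in x, y -36 to +156, 8 thick) with a thick level steel tube (housing) and an open-topped grey tub beside it. Origin: on the worktop under the housing's middle, z up; +y runs along the bore from its entry to the tub (push this way). Housing: y -32 to +32, 60 mm outside (top 130 mm up), ears to x +-40, bore 37 mm, axis 100 mm up.
- bore_entry (a point): Centre of the bore's open entry end (the end away from the tub), on the bore axis, 100 mm above the worktop. Axes as the fixture's.
- bore_exit (a point): Centre of the bore's exit end (towards the tub), 64 mm from the entry, same height. Behind and above the fixture an instrument shelf hangs 0.54 m above the worktop; its front is at x = 0.58 m, so lift no higher than needed there and keep the wrist below or in front of it.
- tub (a point): Centre of the catch tub's inner floor, 13 mm above the worktop, 97 mm along +y from the fixture's origin; axes as the fixture's. Tub outside 74 mm (x) by 110 mm (y), walls 4 mm, rim 58 mm above the worktop; its near wall is 10 mm beyond the housing's exit face.
- lid: Loose grey lid lying on the tub: plate 76 mm (x) by 108 mm (y), 5 mm thick, below it a lip 6 mm deep that sits 4 mm loose inside the rim; upright black knob in the middle. 0.12 kg, just lifts off. Origin: centre of the lip's underside (height 0 when set down on the worktop), z up.
- lid_knob (a point): Middle of the lid's knob (round, 24 mm diameter, 30 mm tall), 29 mm above the lid's origin and 12 mm below the knob's upper end; on the closed tub it is 81 mm above the worktop.
- cartridge_mid (a point): Centre of the spent cartridge: white cylinder with steel ends, 32 mm diameter, 60 mm long (along its y), about 0.08 kg, lying loose inside the bore, only its ends visible. A push of a few newtons moves it. It falls into the tub at the latest when the rod's tip is some 10 mm past the exit face.
- rod_grip (a point): Centre of the drift rod's handle: square aluminium bar 26 x 26 mm, 50 mm long, from which a round steel shaft (19 mm diameter, 90 mm long) runs along this point's +y. Rod 140 mm overall, about 0.25 kg, centre of mass 5 mm from here towards the (light, hollow) shaft. Lying on the worktop this point is 13 mm up. A tall instrument (0.42 m) stands between rod and fixture: keep hand and rod to its near side, x below 0.52 m.
- rod_tip (a point): Centre of the flat free end of the rod's shaft, 115 mm along +y from rod_grip. In the grip the tip may droop a few mm.
- beaker_400: Bystander: 400 ml glass beaker, 82 mm across, 109 tall. Origin under its centre.
- spanner_14: Bystander: open-ended spanner lying flat, about 130 mm long, 5 thick. Origin under its centre.
- tape_roll: Bystander: roll of tape lying flat, 73 mm across, 19 high. Origin under its centre.
- septa_tin: Bystander: round tin, 62 mm across, 30 high. Origin under its centre.
- blue_stand: Bystander: small blue block with two mini vials, 40x48x58 mm. Origin under its centre.
- rod: The whole drift rod; origin under the centre of its handle, +y towards the shaft's tip (see rod_grip).
- cartridge: The whole cartridge; origin and axes as cartridge_mid.

How it is judged (in metres and radians):
On the way, in this order (a step that is already met when the one before it is completed fails the run):
1. the lid lies flat on the worktop clear of the tub, let go, with the cartridge still in the bore (height (world z) of lid between -0.006 and 0.012 m and angle between lid's own z axis and vertical below 0.1 rad and horizontal distance between lid and tub above 0.1 m and linear speed of lid below 0.03 m/s and contact force between the fingers and lid below 0.5 N and y of cartridge_mid in the frame of bore_exit between -0.06 and 0 m and x of cartridge_mid in the frame of bore_exit between -0.02 and 0.02 m and z of cartridge_mid in the frame of bore_exit between -0.02 and 0.02 m), for 0.2 s.
2. the rod has been pushed through the bore from the entry end and the cartridge has dropped into the tub while the rod is still in the bore (x of rod_tip in the frame of bore_exit between -0.02 and 0.02 m and y of rod_tip in the frame of bore_exit between -0.03 and 0.06 m and z of rod_tip in the frame of bore_exit between -0.02 and 0.02 m and x of cartridge_mid in the frame of tub between -0.033 and 0.033 m and y of cartridge_mid in the frame of tub between -0.051 and 0.051 m and z of cartridge_mid in the frame of tub between 0 and 0.04 m and angle between the y axis of rod_tip and the y axis of bore_exit, either way round below 0.3 rad and y of rod_grip in the frame of bore_exit below -0.08 m), for 0.1 s.
At the end, for the whole second after the job is handed in: Cartridge at rest in the tub, centre under 40 mm above its floor. Lid flat (0.1 rad) and at rest on the worktop, over 100 mm from the tub's centre. Rod at rest on the worktop (handle and tip under 30 mm up), handle over 60 mm from the housing's and 100 mm from the tub's centre (height (world z) of lid between -0.006 and 0.012 m and angle between lid's own z axis and vertical below 0.1 rad and horizontal distance between each of lid, rod_grip and tub above 0.1 m and linear speed of each of lid, cartridge, rod below 0.03 m/s and x of cartridge_mid in the frame of tub between -0.033 and 0.033 m and y of cartridge_mid in the frame of tub between -0.051 and 0.051 m and z of cartridge_mid in the frame of tub between 0 and 0.04 m and height (world z) of each of rod_grip, rod_tip below 0.03 m and horizontal distance between rod_grip and fixture above 0.06 m); the robot touches nothing.
It fails at once if a bystander is moved more than 50 mm (distance of any of beaker_400, spanner_14, tape_roll, septa_tin, blue_stand from where it was at the start of the episode above 0.05 m).
It also fails if it takes over 72 s, if anything falls off the work surface, if the arm or the gripper's body presses on something with over 40 N, if the wrist force passes 120 N, or if a joint passes its speed limit or range.

## Working session

There is one attempt and no reset: what is moved stays moved. The work goes in short steps, Python scripts to look and compute and a shell command to move; the robot and the scene stay as the last step left them, time stands still between calls to the robot, and variables do not carry over. Pictures are saved under pics/ and viewed, at most 10 in all, crops included, and the job is handed in when it is done.

```bash
mkdir -p pics; cat > h.py <<'E'
from station import robot
import numpy as np, cv2
def ray(m,u,v):
    K=np.array([[m['fx'],0,m['cx']],[0,m['fy'],m['cy']],[0,0,1.]])
    p=cv2.undistortPoints(np.array([[[u,v]]],float),K,np.array([m['k1'],0,0,0,0.]))[0,0]
    return np.array([p[0],p[1],1])
def world(m,u,v,d):
    T=np.array(m['cam_to_world']); return T[:3,:3]@(ray(m,u,v)*d)+T[:3,3]
def onplane(m,u,v,z):
    T=np.array(m['cam_to_world']); r=T[:3,:3]@ray(m,u,v); return T[:3,3]+r*(z-T[2,3])/r[2]
def cloud(m,D,box=None):
    u0,v0,u1,v1=box or (0,0,640,400)
    vs,us=np.mgrid[v0:v1,u0:u1]; d=D[v0:v1,u0:u1]; k=d>0
    K=np.array([[m['fx'],0,m['cx']],[0,m['fy'],m['cy']],[0,0,1.]])
    p=cv2.undistortPoints(np.stack([us[k],vs[k]],-1)[:,None].astype(float),K,np.array([m['k1'],0,0,0,0.]))[:,0]
    T=np.array(m['cam_to_world']); P=np.c_[p,np.ones(len(p))]*d[k][:,None]
    return P@T[:3,:3].T+T[:3,3], np.c_[us[k],vs[k]]
def snap(cam,name=None):
    m=robot.camera_model(cam); I,D=robot.read_camera(cam)
    if name: cv2.imwrite('pics/'+name+'.png',I[:,:,::-1])
    np.savez('last_'+cam,I=I,D=D); return m,I,D
E
python3 - <<'E'
from h import *
for c in ('scene','side'):
    m,I,D=snap(c,c+'0')
    print(c,np.round(np.array(m['cam_to_world']),3).tolist(),m['fx'],m['k1'])
    for t in ('fixture','lid','lid_knob','rod','rod_grip','rod_tip','bore_entry'):
        r=robot.search_frame(t,c)
        for x in r[:2]:
            b=x['box'];u,v=int(b[0]),int(b[1]); d=D[v,u]
            print(t,round(x['confidence'],2),np.round(b),np.round(world(m,b[0],b[1],d),3))
s=robot.sense();print(s['time_s'],s['tcp_rot'])
a=cv2.imread('pics/scene0.png');b=cv2.imread('pics/side0.png')
E
```

```text
scene [[-0.727, -0.517, 0.453, -0.091], [-0.687, 0.564, -0.459, 0.77], [-0.018, -0.644, -0.765, 1.194], [0.0, 0.0, 0.0, 1.0]] 477.8955819120654 -0.14247950824755837
fixture 0.62 [359. 197.  60.  61.] [ 0.509 -0.015  0.062]
lid 0.94 [350. 201.  42.  32.] [0.514 0.024 0.071]
lid_knob 0.65 [251. 293.  52.  12.] [0.524 0.432 0.018]
lid_knob 0.6 [350. 202.  38.  25.] [0.514 0.026 0.067]
rod 0.67 [252. 293.  50.  13.] [0.521 0.432 0.019]
rod 0.51 [360. 196.  58.  65.] [ 0.512 -0.022  0.06 ]
rod_grip 0.64 [251. 292.  46.  17.] [0.525 0.43  0.02 ]
rod_tip 0.91 [250. 294.  53.  11.] [0.525 0.436 0.017]
bore_entry 0.97 [358. 197.  52.  64.] [ 0.512 -0.013  0.059]
side [[0.987, -0.098, 0.127, 0.446], [-0.16, -0.673, 0.722, -0.739], [0.014, -0.733, -0.68, 0.869], [0.0, 0.0, 0.0, 1.0]] 371.86512745707375 -0.056932749770571195
fixture 0.85 [302. 256.  31.  47.] [ 0.503 -0.114  0.1  ]
lid 0.75 [303. 228.  30.  21.] [0.521 0.    0.085]
lid_knob 0.59 [303. 230.  25.  28.] [0.521 0.001 0.075]
rod 0.56 [286. 162.  14.  16.] [0.503 0.408 0.024]
rod_tip 0.5 [286. 165.  16.  11.] [0.502 0.392 0.024]
bore_entry 0.58 [301. 254.  30.  52.] [ 0.502 -0.115  0.108]
0.8 [[ 9.00979323e-01  4.33862029e-01  1.47665949e-05]
 [ 4.33862028e-01 -9.00979318e-01 -9.05552830e-05]
 [-2.59841022e-05  8.79951024e-05 -9.99999996e-01]]
```

View pics/scene0.png

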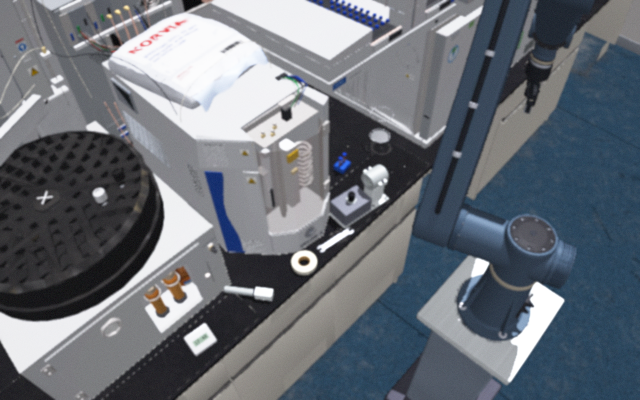

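View pics/side0.png

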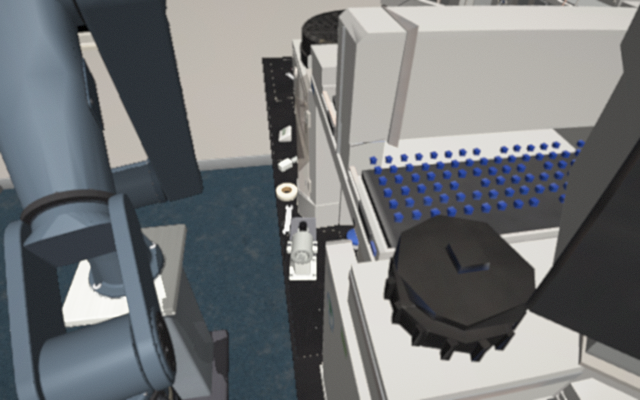

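The scene view shows the fixture at about (370,190) with its knob at (351,198), the spanner at (335,240), the tape at (304,263), and the rod with its handle at (264,294) and shaft tip at (225,290). The beaker is at (378,140). In the side view the knob is at (303,228), with the entry end facing the camera. Next I'll make a map from the depth data.

```bash
python3 - <<'E'
from h import *
H=np.zeros((600,420),np.float32)-1; C=np.zeros((600,420,3),np.uint8)
# map: rows y from 0.6 to -0.6 (2mm), cols x .3-.72 (1mm->2mm)
C=np.zeros((600,300,3),np.uint8);H=np.full((600,300),-1.)
for c in ('scene','side'):
    z=np.load(f'last_{c}.npz');m=robot.camera_model(c)
    P,uv=cloud(m,z['D'])
    k=(P[:,2]<0.2)&(P[:,2]>-.03)&(abs(P[:,1])<.59)&(P[:,0]>.25)&(P[:,0]<.84)
    for p,q in zip(P[k],uv[k]):
        i=int((.6-p[1])*500);j=int((p[0]-.25)*500)
        if p[2]>H[i,j]: 
            H[i,j]=p[2]; C[i-1:i+2,max(0,j-1):j+2]=z['I'][q[1],q[0]][::-1]
cv2.imwrite('pics/map.png',C)
for c in ('scene','side'):
    m=robot.camera_model(c);D=np.load(f'last_{c}.npz')['D']
    # table edge and heights
    for t in ('beaker_400','spanner_14','tape_roll','septa_tin','blue_stand'):
        for x in robot.search_frame(t,c)[:1]:
            b=x['box'];print(c,t,round(x['confidence'],2),np.round(b),np.round(onplane(m,b[0],b[1],.02),3))
m=robot.camera_model('scene')
for n,u,v,z in (('handle end',274,295,.013),('tip',225,290,.013),('knob',351,197,.09)): print(n,onplane(m,u,v,z).round(3))
E
```

```text
scene beaker_400 0.73 [378. 136.  23.  16.] [ 0.671 -0.313  0.02 ]
scene tape_roll 0.79 [304. 263.  24.  24.] [0.484 0.258 0.02 ]
scene septa_tin 0.7 [352. 201.  38.  32.] [ 0.536 -0.014  0.02 ]
scene blue_stand 0.61 [304. 262.  23.  23.] [0.487 0.256 0.02 ]
side tape_roll 0.68 [287. 192.  26.  19.] [0.493 0.239 0.02 ]
side septa_tin 0.54 [352. 239.  13.  22.] [ 0.67  -0.004  0.02 ]
handle end [0.474 0.391 0.013]
tip [0.588 0.476 0.013]
knob [0.512 0.022 0.09 ]
```

View pics/map.png

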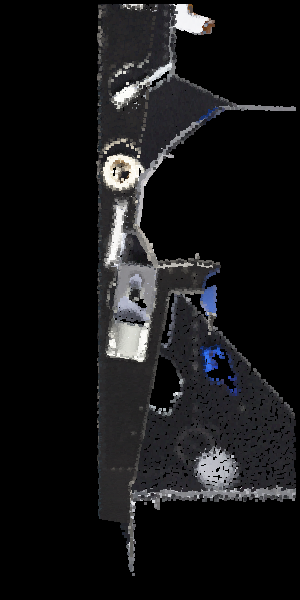

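The map gives these positions: the front edge at x≈0.447, the fixture at x 0.47–0.55, the knob near (0.52,0.01), the tape at (0.49,0.25) and the rod near (0.50,0.41). There is free worktop at y −0.17 to −0.43. I'll square the tool and go above the fixture.

```bash
cat >> h.py <<'E'
def go(p,n=None,yaw=None):
    """tool-frame shift to world TCP p"""
    s=robot.sense();R=np.array(s['tcp_rot']);d=R.T@(np.array(p)-s['eef_pos'])
    print('shift',d.round(4),'rows>=',int(np.ceil(abs(d).max()/.0625)),'yaw of tool y',np.degrees(np.arctan2(R[1,1],R[0,1])).round(2))
E
python3 -m jog '[[0,0,0,0,0,-10.7,-1],[0,0,0,0,0,-10.7,-1],[0,0,0,0,0,-10.7,-1],[0,0,0,0,0,-10.7,-1],[0,0,0,0,0,-10.7,-1],[0,0,0,0,0,-10.7,-1],[0.05,0.02,-0.007,0,0,0,-1],[0.05,0.02,-0.007,0,0,0,-1],[0.05,0.02,-0.007,0,0,0,-1],[0.05,0.02,-0.007,0,0,0,-1],[0.05,0.02,-0.007,0,0,0,-1],[0.05,0.02,-0.007,0,0,0,-1],[0.05,0.02,-0.007,0,0,0,-1],[0.05,0.02,-0.007,0,0,0,-1],[0.05,0.02,-0.007,0,0,0,-1],[0.05,0.02,-0.007,0,0,0,-1],[0,0,0,0,0,0,-1],[0,0,0,0,0,0,-1]]'
python3 - <<'E'
from h import *
go([.5,0,.3])
m,I,D=snap('wrist','w1');print(np.round(m['cam_to_world'],3).tolist(),m['fx'],m['k1'])
for t in ('fixture','lid','lid_knob','bore_entry','bore_exit','tub'):
    for x in robot.search_frame(t,'wrist')[:2]:
        b=x['box'];print(t,round(x['confidence'],2),np.round(b),np.round(world(m,b[0],b[1],D[int(b[1]),int(b[0])]),3))
E
```

```text
time_s: 3.55
eef_pos: [0.4717, -0.0635, 0.3012]
tcp_rot: [[0.001, 1.0, -0.0], [1.0, -0.001, -0.001], [-0.001, -0.0, -1.0]]
contact_force: [-0.2, -0.7, 0.2]
finger_gap: 0.996
finger_force: 0.0
shift [0.0635 0.0282 0.0012] rows>= 2 yaw of tool y -0.03
[[1.0, 0.0, 0.0, 0.471], [0.0, -0.948, -0.318, 0.018], [0.0, 0.318, -0.948, 0.444], [0.0, 0.0, 0.0, 1.0]] 326.3691606122333 -0.018101778438909977
fixture 0.71 [353. 176.  75.  87.] [ 0.503 -0.065  0.129]
lid 0.84 [366.  88.  88. 107.] [0.518 0.017 0.093]
lid_knob 0.85 [365.  88.  84. 111.] [0.516 0.018 0.094]
bore_entry 0.78 [354. 133.  74. 178.] [ 0.51  -0.032  0.062]
tub 0.91 [352. 132.  79. 179.] [ 0.507 -0.03   0.063]
```

View pics/w1.png

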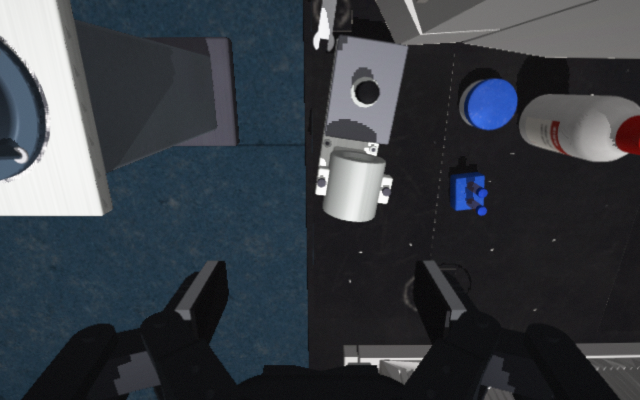

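The wrist view shows the lid and knob at (367,92), and the housing at (354,185) turned about −8°. The blue stand is at (468,192), the tin at (490,105) and the beaker at about (440,285). There is free black worktop below the housing, down to about row 345. Next I'll fit the fixture and knob.

```bash
cat > fit.py <<'E'
from h import *
from scipy.optimize import least_squares
m=robot.camera_model('wrist');z=np.load('last_wrist.npz')
P,uv=cloud(m,z['D'],(300,20,420,240))
L=P[(P[:,2]>.055)&(P[:,2]<.07)&(P[:,1]>-.04)&(abs(P[:,0]-.515)<.08)]
r=cv2.minAreaRect((L[:,:2]*1000).astype(np.float32));print('lid plate',r,np.median(L[:,2]))
K=P[(P[:,2]>.085)&(P[:,1]>-.015)&(abs(P[:,0]-.515)<.04)]
print('knob',cv2.minEnclosingCircle((K[:,:2]*1000).astype(np.float32)),K[:,:2].mean(0),np.percentile(K[:,2],90),len(K))
Hh=P[(P[:,2]>.112)&(P[:,1]<-.015)&(P[:,1]>-.15)&(abs(P[:,0]-.5)<.05)]
def f(q):
    x0,a,zc=q;return np.hypot((Hh[:,0]-x0-a*(Hh[:,1]+.065))*np.cos(np.arctan(a)),Hh[:,2]-zc)-.03
q=least_squares(f,[.505,.1,.1],loss='soft_l1',f_scale=.002)
x0,a,zc=q.x; u=np.array([a,1])/np.hypot(a,1)
s=(Hh[:,:2]-[x0,-.065])@u; lo,hi=np.percentile(s,[1,99])
c=np.array([x0,-.065])+u*(lo+hi)/2
print('housing zc',zc,'yaw',-np.degrees(np.arctan(a)),'len',hi-lo,'centre',c,'tub',c+.097*u,'entry',c-.032*u,'rms',np.sqrt((q.fun**2).mean()))
T=P[(P[:,2]<.004)];print('table z',np.median(T[:,2]))
E
python3 fit.py
```

```text
lid plate ((527.6854248046875, 22.838977813720703), (131.29461669921875, 87.12062072753906), 81.7646484375) 0.06269637252756918
knob ((520.5020141601562, 13.440584182739258), 11.900650978088379) [0.52013523 0.01335983] 0.09343545113801505 433
housing zc 0.09929189690614293 yaw -8.150607746762697 len 0.0628303557995964 centre [ 0.50682236 -0.08243624] tub [0.52057459 0.01358395] entry [ 0.50228554 -0.114113  ] rms 0.0017181752887340514
table z -0.00023343114564311485
```

The fits agree: tub centre and knob both come out at (0.5205, 0.0135), and the axis height is 0.099. Going for the knob.

```bash
python3 -m jog '[[0.0385,0.0244,0,0,0,0,-1],[0.0385,0.0244,0,0,0,0,-1],[0,0,0.05,0,0,8.1,-1],[0,0,0.05,0,0,0,-1],[0,0,0.05,0,0,0,-1],[0,0,0.05,0,0,0,-1],[0,0,0,0,0,0,-1],[0,0,0,0,0,0,-1],[0,0,0.016,0,0,0,-1],[0,0,0.016,0,0,0,-1],[0,0,0,0,0,0,-1],[0,0,0,0,0,0,1],[0,0,0,0,0,0,1],[0,0,0,0,0,0,1],[0,0,0,0,0,0,1],[0,0,0,0,0,0,1],[0,0,0,0,0,0,1],[0,0,0,0,0,0,1]]'
```

```text
time_s: 6.15
eef_pos: [0.5212, 0.0135, 0.0698]
tcp_rot: [[0.142, 0.99, 0.001], [0.99, -0.142, -0.0], [-0.0, 0.001, -1.0]]
contact_force: [-1.0, 0.4, 5.4]
finger_gap: 0.257
finger_force: 58.8
```

```bash
python3 -m jog '[[0,0,-0.02,0,0,0,1],[0,0,-0.03,0,0,0,1],[0,0,-0.03,0,0,0,1],[0,0,-0.03,0,0,0,1],[0,0,0,0,0,0,1],[-0.045,0.003,0,0,0,0,1],[-0.045,0.003,0,0,0,0,1],[-0.045,0.003,0,0,0,0,1],[-0.045,0.003,0,0,0,0,1],[-0.045,0.003,0,0,0,0,1],[-0.045,0.003,0,0,0,0,1],[0,0,0,0,0,0,1],[0,0,0,0,0,0,1]]'
python3 - <<'E'
from h import *
m,I,D=snap('side','s2');go([.5,-.255,.018])
cv2.imwrite('pics/s2c.png',cv2.resize(I[180:380,240:440,::-1],None,fx=3,fy=3))
E
```

```text
time_s: 7.78
eef_pos: [0.499, -0.2553, 0.1776]
tcp_rot: [[0.143, 0.99, -0.003], [0.99, -0.143, 0.003], [0.002, -0.003, -1.0]]
contact_force: [0.9, -0.3, -2.5]
finger_gap: 0.258
finger_force: 58.9
shift [-0.0004  0.0012  0.1599] rows>= 3 yaw of tool y -8.17
```

View pics/s2c.png

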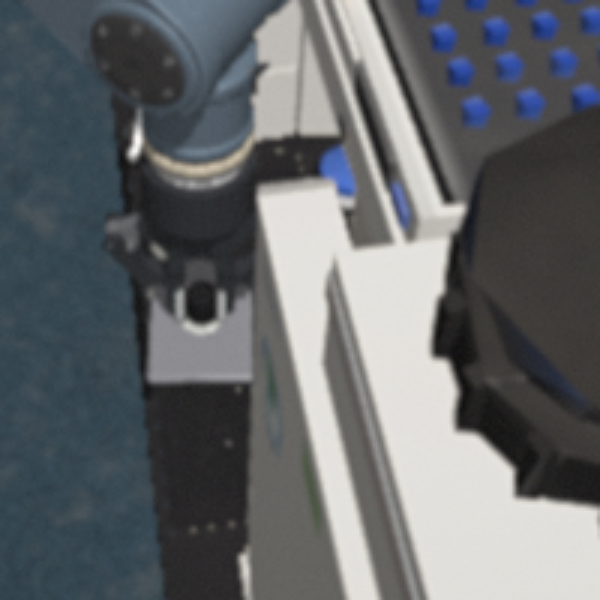

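The side view shows the lid held level by its knob at crop (203,300), over free worktop. Setting it down.

```bash
python3 -m jog '[[0,0,0.04,0,0,0,1],[0,0,0.04,0,0,0,1],[0,0,0.04,0,0,0,1],[0,0,0.02,0,0,0,1],[0,0,0.01,0,0,0,1],[0,0,0.005,0,0,0,1],[0,0,0.004,0,0,0,1],[0,0,0,0,0,0,1],[0,0,0,0,0,0,1]]'
```

```text
time_s: 8.95
eef_pos: [0.5005, -0.2565, 0.0209]
tcp_rot: [[0.142, 0.99, 0.001], [0.99, -0.142, -0.001], [-0.001, 0.001, -1.0]]
contact_force: [0.1, 0.2, -1.7]
finger_gap: 0.259
finger_force: 58.9
```

```bash
python3 -m jog '[[0,0,0.002,0,0,0,1],[0,0,0.0015,0,0,0,1],[0,0,0,0,0,0,1],[0,0,0,0,0,0,-1],[0,0,0,0,0,0,-1],[0,0,0,0,0,0,-1],[0,0,0,0,0,0,-1],[0,0,-0.03,0,0,0,-1],[0,0,-0.05,0,0,0,-1],[0,0,-0.05,0,0,0,-1],[0,0,-0.05,0,0,0,-1],[0,0,-0.05,0,0,0,-1],[0,0,0,0,0,0,-1],[0,0,0,0,0,0,-1]]'
python3 - <<'E'
from h import *
m,I,D=snap('wrist','w2')
for t in ('lid',):
    for x in robot.search_frame(t,'wrist')[:2]:
        b=x['box'];print(t,round(x['confidence'],2),np.round(b))
P,uv=cloud(m,D);k=(P[:,2]>.032)&(P[:,2]<.05)&(abs(P[:,0]-.5)<.05)&(abs(P[:,1]+.255)<.06)
print(P[k].mean(0),np.percentile(P[k][:,2],90))
k=(P[:,2]>.005)&(P[:,2]<.016)&(abs(P[:,0]-.5)<.06)&(abs(P[:,1]+.255)<.08)
A=np.c_[P[k][:,:2],np.ones(k.sum())];print(k.sum(),np.linalg.lstsq(A,P[k][:,2],rcond=None)[0],P[k].mean(0))
go([.43,.31,.28])
E
```

```text
time_s: 10.7
eef_pos: [0.4996, -0.2557, 0.2463]
tcp_rot: [[0.142, 0.99, -0.001], [0.99, -0.142, 0.001], [0.001, -0.001, -1.0]]
contact_force: [0.0, -0.6, -1.2]
finger_gap: 1.001
finger_force: 0.0
lid 0.57 [323. 161.  72.  91.]
[ 0.50007833 -0.25527731  0.04006542] 0.04141235365621837
5369 [-0.0004025   0.00107387  0.01115538] [ 0.50047064 -0.25331883  0.01068191]
shift [ 0.5499 -0.1491 -0.0334] rows>= 9 yaw of tool y -8.19
```

The lid is down flat at (0.500, −0.255) with its plate at 10.7 mm. Now over to the rod, keeping x small.

```bash
python3 -m jog '[[0,-0.035,0,0,0,0,-1],[0,-0.03,0,0,0,0,-1],[0.057,-0.0083,-0.003,0,0,0,-1],[0.057,-0.0083,-0.003,0,0,0,-1],[0.057,-0.0083,-0.003,0,0,0,-1],[0.057,-0.0083,-0.003,0,0,0,-1],[0.057,-0.0083,-0.003,0,0,0,-1],[0.057,-0.0083,-0.003,0,0,0,-1],[0.057,-0.0083,-0.003,0,0,0,-1],[0.057,-0.0083,-0.003,0,0,0,-1],[0.057,-0.0083,-0.003,0,0,0,-1],[0.057,-0.0083,-0.003,0,0,0,-1],[0,0,0,0,0,0,-1],[0,0,0,0,0,0,-1]]'
python3 - <<'E'
from h import *
m,I,D=snap('wrist','w3')
for t in ('rod','rod_grip','rod_tip'):
    for x in robot.search_frame(t,'wrist')[:2]:
        b=x['box'];print(t,round(x['confidence'],2),np.round(b),np.round(world(m,b[0],b[1],D[int(b[1]),int(b[0])]),3))
E
```

```text
time_s: 12.55
eef_pos: [0.4339, 0.3284, 0.2751]
tcp_rot: [[0.142, 0.99, -0.003], [0.99, -0.142, -0.002], [-0.003, -0.003, -1.0]]
contact_force: [-0.2, -0.4, -0.3]
finger_gap: 1.001
finger_force: 0.0
rod 0.92 [399.  52. 104. 104.] [0.535 0.434 0.023]
rod_grip 0.58 [399.  52. 103. 101.] [0.536 0.435 0.023]
rod_grip 0.56 [402. 345.  50.  72.] [0.517 0.013 0.009]
rod_tip 0.68 [398.  50. 106. 100.] [0.535 0.436 0.023]
```

View pics/w3.png

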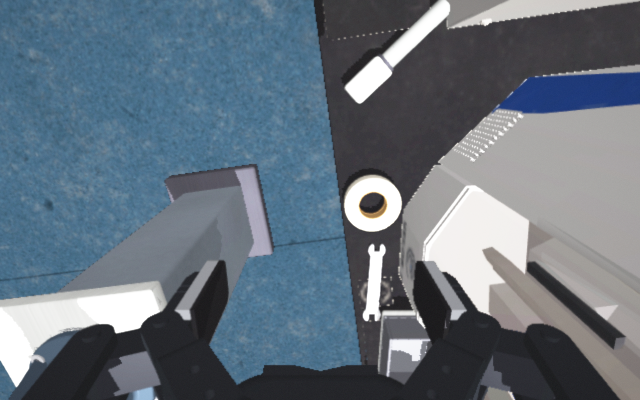

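The wrist view shows the rod's handle at (368,80) and its shaft running to (446,5). The tape is at (373,203), the spanner at (374,283), and the open tub at the bottom. Measuring the rod now.

```bash
python3 - <<'E'
from h import *
m=robot.camera_model('wrist');z=np.load('last_wrist.npz')
P,uv=cloud(m,z['D'],(338,0,455,110))
br=z['I'][uv[:,1],uv[:,0]].min(1)
A=P[(P[:,2]>.008)&(P[:,2]<.035)&(br>120)&(P[:,1]>.36)]
H=A[A[:,2]>.0225]
print(len(A),len(H),np.percentile(A[:,2],[10,50,90]))
c=A[:,:2].mean(0);u=np.linalg.svd(A[:,:2]-c)[2][0] if 0 else np.linalg.eigh(np.cov(A[:,:2].T))[1][:,1]
u*=np.sign(u[1]);s=(A[:,:2]-c)@u;lo,hi=np.percentile(s,[.5,99.5]);n=np.array([-u[1],u[0]])
a=(A[s<lo+.05][:,:2]-c)@n; w=np.percentile(a,[2,98])
print('ang',np.degrees(np.arctan2(u[1],u[0])),'len',hi-lo,'end',c+lo*u,'tip',c+hi*u,'handle w',w)
g=c+u*(lo+.025)+n*w.mean();t=(A[s>hi-.06][:,:2]-c)@n;print('grip',g,'shaft off',np.median(t),'handle off',w.mean())
go([g[0],g[1],.25])
E
```

```text
2686 1906 [0.01942269 0.02416606 0.02777126]
ang 33.673963148375115 len 0.13918487469336108 end [0.47974245 0.39635315] tip [0.59557296 0.47352647] handle w [-0.01336288  0.01199365]
grip [0.5009272  0.40964507] shaft off 0.0007137908885513104 handle off -0.0006846126666059894
shift [0.0908 0.0535 0.0263] rows>= 2 yaw of tool y -8.31
```

```bash
python3 -m jog '[[0,0,0,0,0,9.5,-1],[0,0,0,0,0,9.5,-1],[0,0,0,0,0,9.5,-1],[0,0,0,0,0,9.5,-1],[0,0,0,0,0,9.5,-1],[0.052,-0.0147,0,0,0,0,-1],[0.052,-0.0147,0,0,0,0,-1],[0,0,0.045,0,0,0,-1],[0,0,0.045,0,0,0,-1],[0,0,0.045,0,0,0,-1],[0,0,0.045,0,0,0,-1],[0,0,0,0,0,0,-1],[0,0,0,0,0,0,-1]]'
python3 - <<'E'
from h import *
go([.5035,.4113,0])
E
```

```text
time_s: 14.38
eef_pos: [0.5056, 0.4119, 0.0983]
tcp_rot: [[0.827, 0.563, 0.002], [0.563, -0.827, 0.001], [0.002, 0.0, -1.0]]
contact_force: [0.3, -0.1, -0.0]
finger_gap: 1.003
finger_force: 0.0
shift [-0.0023 -0.0007  0.0983] rows>= 2 yaw of tool y -55.75
```

```bash
python3 -m jog '[[-0.002,-0.0005,0.035,0,0,0,-1],[0,0,0.03,0,0,0,-1],[0,0,0.02,0,0,0,-1],[0,0,0.01,0,0,0,-1],[0,0,0.003,0,0,0,-1],[0,0,0,0,0,0,-1],[0,0,0,0,0,0,1],[0,0,0,0,0,0,1],[0,0,0,0,0,0,1],[0,0,0,0,0,0,1],[0,0,0,0,0,0,1],[0,0,0,0,0,0,1],[0,0,0,0,0,0,1]]'
```

```text
time_s: 16.0
eef_pos: [0.5031, 0.4118, 0.0002]
tcp_rot: [[0.826, 0.564, 0.002], [0.564, -0.826, 0.001], [0.002, 0.0, -1.0]]
contact_force: [-0.5, 0.2, 5.9]
finger_gap: 0.293
finger_force: 61.1
```

```bash
python3 -m jog '[[0,0,-0.02,0,0,0,1],[0,0,-0.035,0,0,0,1],[0,0,-0.035,0,0,0,1],[0,0,-0.035,0,0,0,1],[-0.025,-0.017,-0.035,0,0,0,1],[-0.025,-0.017,0,0,0,0,1],[0,0,0,0,0,-9.5,1],[0,0,0,0,0,-9.5,1],[0,0,0,0,0,-9.5,1],[0,0,0,0,0,-9.5,1],[0,0,0,0,0,-9.5,1],[0,0,0,0,0,0,1],[0,0,0,0,0,0,1]]'
python3 - <<'E'
from h import *
s=robot.sense();print(s['joints']);go([.445,-.27,.16])
E
```

```text
time_s: 17.62
eef_pos: [0.4416, 0.411, 0.159]
tcp_rot: [[0.145, 0.989, -0.0], [0.989, -0.145, -0.0], [-0.0, -0.0, -1.0]]
contact_force: [0.2, -0.5, -2.4]
finger_gap: 0.295
finger_force: 59.1
[ 3.23404979e+01  3.36209487e+01  8.91816496e+01 -3.31870780e-04
  5.72100952e+01  4.06602104e+01]
shift [-0.6733  0.1019 -0.0009] rows>= 11 yaw of tool y -8.32
```

```bash
python3 -m jog '[[-0.056,0.0082,0,0,0,0,1],[-0.056,0.0082,0,0,0,0,1],[-0.056,0.0082,0,0,0,0,1],[-0.056,0.0082,0,0,0,0,1],[-0.056,0.0082,0,0,0,0,1],[-0.056,0.0082,0,0,0,0,1],[-0.056,0.0082,0,0,0,0,1],[-0.056,0.0082,0,0,0,0,1],[-0.056,0.0082,0,0,0,0,1],[-0.056,0.0082,0,0,0,0,1],[-0.056,0.0082,0,0,0,0,1],[-0.056,0.0082,0,0,0,0,1],[0,0,0,0,0,0,1],[0,0,0,0,0,0,1]]'
python3 - <<'E'
from h import *
go([.4824,-.2527,.089])
m,I,D=snap('wrist','w4');cv2.imwrite('pics/w4c.png',cv2.resize(I[0:400,240:500,::-1],None,fx=1.5,fy=1.5))
E
```

```text
time_s: 19.38
eef_pos: [0.4429, -0.2677, 0.1587]
tcp_rot: [[0.144, 0.99, -0.001], [0.99, -0.144, 0.001], [0.001, -0.001, -1.0]]
contact_force: [-1.1, 0.8, -2.9]
finger_gap: 0.294
finger_force: 59.2
shift [0.0205 0.037  0.0697] rows>= 2 yaw of tool y -8.31
```

View pics/w4c.png

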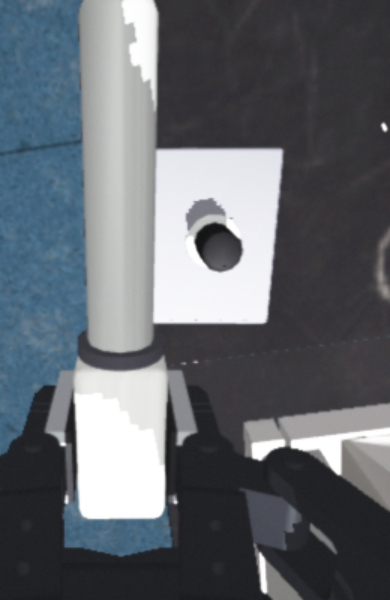

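The wrist view shows the rod straight in the fingers, with the shaft tip at crop (118,0), the handle at (120,440) and the lid flat beside it. I'll measure the rod in the tool frame.

```bash
cat > rodfit.py <<'E'
from h import *
from scipy.optimize import least_squares
s=robot.sense();m,I,D=snap('wrist')
R=np.array(s['tcp_rot']);P,uv=cloud(m,D)
Q=(P-s['eef_pos'])@R
k=(abs(Q[:,1])<.03)&(Q[:,0]>.035)&(Q[:,0]<.13)&(Q[:,2]<.02)&(Q[:,2]>-.045)
A=Q[k];print(k.sum(),'x max',np.percentile(A[:,0],99.5))
f=lambda q:np.hypot(A[:,1]-q[0]-q[1]*(A[:,0]-.11),A[:,2]-q[2]-q[3]*(A[:,0]-.11))-.0095
q=least_squares(f,[0,0,-.013,0],loss='soft_l1',f_scale=.002);print('tip in tool y,z',q.x[[0,2]],'slopes y,z deg',np.degrees(q.x[[1,3]]),'rms',np.sqrt((q.fun**2).mean()))
tip=np.array([.112,q.x[0],q.x[2]]);tw=R@tip+s['eef_pos'];print('tip world',tw)
u=np.array([.1418,.9899,0]);e=np.array([.5023,-.1141,.0995])
v=R@np.array([1,q.x[1],q.x[3]]);print('rod yaw err deg (ccw)',np.degrees(np.arctan2(v[1],v[0]))-81.85)
d=e-.02*u-tw;print('shift tool to put tip 20mm before entry',(R.T@d).round(4))
E
python3 rodfit.py
```

```text
10351 x max 0.10875348473778441
tip in tool y,z [-0.00164    -0.01227323] slopes y,z deg [-0.45842361  0.0088888 ] rms 0.0005412265314194884
tip world [ 0.45728472 -0.15577591  0.17105448]
rod yaw err deg (ccw) 0.3885067579406325
shift tool to put tip 20mm before entry [0.0276 0.0387 0.0715]
```

```bash
python3 -m jog '[[0,0.0194,0.036,0,0,0,1],[0,0.0193,0.0355,0,0,0,1],[0.0275,0,0,0,0,0.4,1],[0,0,0,0,0,0,1],[0,0,0,0,0,0,1],[0,0,0,0,0,0,1]]'; python3 rodfit.py
```

```text
time_s: 20.23
eef_pos: [0.4862, -0.2469, 0.088]
tcp_rot: [[0.149, 0.989, 0.001], [0.989, -0.149, -0.001], [-0.001, 0.002, -1.0]]
contact_force: [-0.8, 0.2, -2.2]
finger_gap: 0.297
finger_force: 59.8
10339 x max 0.10867573404560163
tip in tool y,z [-0.00160138 -0.01224986] slopes y,z deg [-0.37836875  0.02037523] rms 0.0005411275436026333
tip world [ 0.50131269 -0.13588284  0.10011911]
rod yaw err deg (ccw) -0.056809329162845756
shift tool to put tip 20mm before entry [ 0.0017 -0.0021  0.0006]
```

```bash
python3 - <<'E'
from h import *
I=np.load('last_wrist.npz')['I'];cv2.imwrite('pics/w5.png',I[0:300,200:440,::-1])
E
```

```text
(no output)
```

View pics/w5.png

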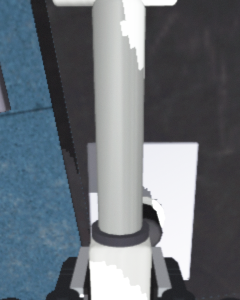

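The shaft is centred on the housing at crop (118,5). Inserting with a 2 mm sideways correction.

```bash
python3 -m jog '[[0,-0.002,0.0005,0,0,0,1],[0.01,-0.0001,0,0,0,0,1],[0.01,-0.0001,0,0,0,0,1],[0.01,-0.0001,0,0,0,0,1],[0.01,-0.0001,0,0,0,0,1],[0,0,0,0,0,0,1]]' && python3 -m jog '[[0.008,-0.0001,0,0,0,0,1],[0.008,-0.0001,0,0,0,0,1],[0.008,-0.0001,0,0,0,0,1],[0,0,0,0,0,0,1]]'
```

```text
time_s: 21.02
eef_pos: [0.4893, -0.2052, 0.0868]
tcp_rot: [[0.148, 0.989, -0.001], [0.989, -0.148, 0.001], [0.001, -0.001, -1.0]]
contact_force: [0.9, 1.0, -3.5]
finger_gap: 0.294
finger_force: 59.8
time_s: 21.52
eef_pos: [0.4924, -0.1817, 0.0867]
tcp_rot: [[0.148, 0.989, -0.001], [0.989, -0.148, 0.001], [0.001, -0.001, -1.0]]
contact_force: [-0.0, 0.5, -2.3]
finger_gap: 0.293
finger_force: 59.8
```

```bash
python3 -m jog '[[0.008,-0.0001,0,0,0,0,1],[0.008,-0.0001,0,0,0,0,1],[0.008,-0.0001,0,0,0,0,1],[0.006,0,0,0,0,0,1],[0.003,0,0,0,0,0,1],[0,0,0,0,0,0,1],[0,0,0,0,0,0,1],[0,0,0,0,0,0,1]]'
python3 - <<'E'
from h import *
for c in('scene','wrist'):
    m,I,D=snap(c)
    for x in robot.search_frame('cartridge',c)[:2]:
        b=x['box'];print(c,round(x['confidence'],2),np.round(b),np.round(world(m,b[0],b[1],D[int(b[1]),int(b[0])]),3))
I=np.load('last_scene.npz')['I'];cv2.imwrite('pics/s6.png',cv2.resize(I[140:270,280:430,::-1],None,fx=4,fy=4))
E
```

```text
time_s: 22.52
eef_pos: [0.4973, -0.1503, 0.0868]
tcp_rot: [[0.15, 0.989, 0.0], [0.989, -0.15, -0.0], [-0.0, 0.0, -1.0]]
contact_force: [0.1, 0.7, -3.0]
finger_gap: 0.294
finger_force: 59.8
scene 0.69 [357. 199.  13.  13.] [ 0.507 -0.003  0.064]
```

View pics/s6.png

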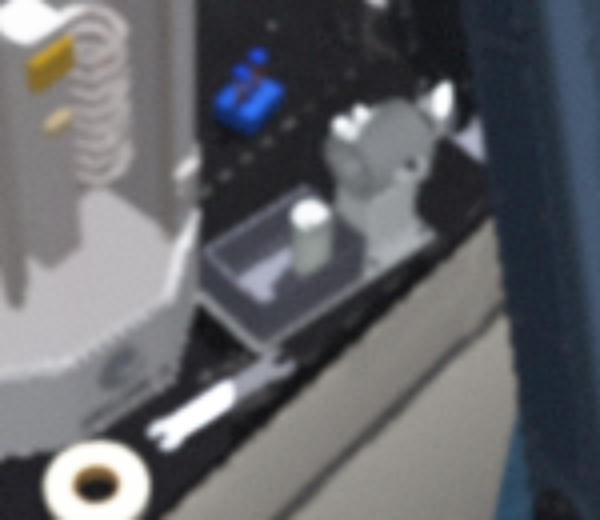

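The cartridge is standing upright in the tub at crop (310,235), so its centre is about 30 mm above the floor, inside the limit. Withdrawing the rod and carrying it back to its original free spot.

```bash
python3 -m jog '[[-0.016,0.0001,0,0,0,0,1],[-0.016,0.0001,0,0,0,0,1],[-0.016,0.0001,0,0,0,0,1],[-0.016,0.0001,0,0,0,0,1],[-0.016,0.0001,0,0,0,0,1],[-0.016,0.0001,0,0,0,0,1],[-0.018,0,0,0,0,0,1],[0,0,0,0,0,0,1],[0,-0.02,-0.035,0,0,0,1],[0,-0.02,-0.036,0,0,0,1],[0,0,0,0,0,0,1]]'
python3 - <<'E'
from h import *
go([.4416,.411,.159])
E
```

```text
time_s: 24.1
eef_pos: [0.4413, -0.2567, 0.1599]
tcp_rot: [[0.15, 0.989, 0.003], [0.989, -0.15, -0.002], [-0.002, 0.003, -1.0]]
contact_force: [0.6, -0.7, -3.1]
finger_gap: 0.29
finger_force: 60.1
shift [ 6.602e-01 -9.960e-02 -6.000e-04] rows>= 11 yaw of tool y -8.6
```

```bash
python3 -m jog '[[0.055,-0.0083,0,0,0,0,1],[0.055,-0.0083,0,0,0,0,1],[0.055,-0.0083,0,0,0,0,1],[0.055,-0.0083,0,0,0,0,1],[0.055,-0.0083,0,0,0,0,1],[0.055,-0.0083,0,0,0,0,1],[0.055,-0.0083,0,0,0,0,1],[0.055,-0.0083,0,0,0,0,1],[0.055,-0.0083,0,0,0,0,1],[0.055,-0.0083,0,0,0,0,1],[0.055,-0.0083,0,0,0,0,1],[0.055,-0.0083,0,0,0,0,1],[0,0,0,0,0,0,1],[0,0,0,0,0,9.5,1],[0,0,0,0,0,9.5,1],[0,0,0,0,0,9.5,1],[0,0,0,0,0,9.5,1],[0,0,0,0,0,9.1,1],[0,0,0,0,0,0,1]]'
python3 - <<'E'
from h import *
go([.5031,.4118,.001])
E
```

```text
time_s: 26.48
eef_pos: [0.4407, 0.4098, 0.1566]
tcp_rot: [[0.825, 0.565, -0.002], [0.565, -0.825, -0.001], [-0.003, -0.0, -1.0]]
contact_force: [-0.6, 0.1, -3.0]
finger_gap: 0.291
finger_force: 60.0
shift [0.053  0.0336 0.1554] rows>= 3 yaw of tool y -55.6
```

```bash
python3 -m jog '[[0.026,0.017,0.02,0,0,0,1],[0.026,0.017,0.03,0,0,0,1],[0,0,0.03,0,0,0,1],[0,0,0.03,0,0,0,1],[0,0,0.025,0,0,0,1],[0,0,0.012,0,0,0,1],[0,0,0.005,0,0,0,1],[0,0,0,0,0,0,1],[0,0,0,0,0,0,1]]'
```

```text
time_s: 27.6
eef_pos: [0.5042, 0.4123, 0.0069]
tcp_rot: [[0.826, 0.564, 0.002], [0.564, -0.826, 0.001], [0.002, 0.0, -1.0]]
contact_force: [0.9, 0.5, -2.2]
finger_gap: 0.295
finger_force: 59.9
```

```bash
python3 -m jog '[[0,0,0.003,0,0,0,1],[0,0,0.003,0,0,0,1],[0,0,0,0,0,0,1],[0,0,0,0,0,0,1],[0,0,0,0,0,0,-1],[0,0,0,0,0,0,-1],[0,0,0,0,0,0,-1],[0,0,0,0,0,0,-1],[0,0,0,0,0,0,-1],[-0.01,-0.007,-0.03,0,0,0,-1],[0,0,-0.04,0,0,0,-1],[0,0,-0.05,0,0,0,-1],[0,0,-0.05,0,0,0,-1],[-0.04,-0.02,-0.03,0,0,0,-1],[0,0,0,0,0,0,-1],[0,0,0,0,0,0,-1],[0,0,0,0,0,0,-1]]'
python3 - <<'E'
from h import *
m,I,D=snap('wrist','w7');P,uv=cloud(m,D)
k=(P[:,2]>.008)&(P[:,2]<.2)&(P[:,1]>.37)&(P[:,1]<.5)&(P[:,0]>.46)&(P[:,0]<.61)&(I[uv[:,1],uv[:,0]].min(1)>120)
print(k.sum(),P[k].min(0).round(3),P[k].max(0).round(3))
m,I,D=snap('scene','s7')
for t in('cartridge','tape_roll','rod'):
    for x in robot.search_frame(t,'scene')[:1]: b=x['box'];print(t,round(x['confidence'],2),np.round(b),np.round(world(m,b[0],b[1],D[int(b[1]),int(b[0])]),3))
cv2.imwrite('pics/s7c.png',cv2.resize(I[130:330,200:440,::-1],None,fx=3,fy=3))
E
```

```text
time_s: 29.72
eef_pos: [0.4474, 0.4058, 0.1986]
tcp_rot: [[0.826, 0.563, -0.001], [0.563, -0.826, -0.001], [-0.001, 0.0, -1.0]]
contact_force: [0.1, -0.5, -0.3]
finger_gap: 0.996
finger_force: 0.0
3559 [0.474 0.386 0.008] [0.593 0.479 0.05 ]
cartridge 0.42 [357. 202.  13.  14.] [ 0.507 -0.     0.053]
tape_roll 0.65 [303. 266.  23.  22.] [0.488 0.26  0.001]
rod 0.73 [250. 292.  48.  13.] [0.524 0.434 0.024]
```

View pics/s7c.png

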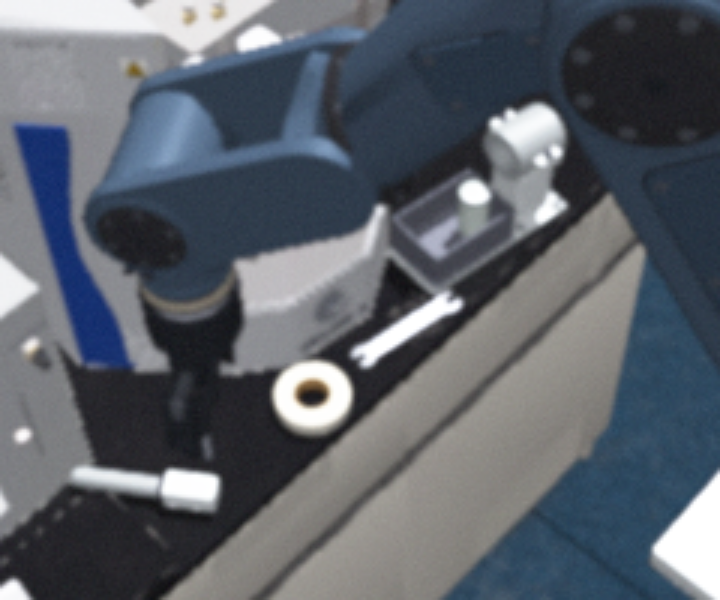

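The view shows the rod flat at crop (150,487), the cartridge in the tub at (473,207), and the tape and spanner where they were. The hand is clear, so I'm handing in.

```bash
python3 -c "
from station import robot
print(robot.hand_in())"
```

```text
the job is handed in; nothing more can be done
None
```

Handed in after about 30 s of robot time, no verdict returned: the lid is flat on the worktop clear of the tub, the cartridge is in the tub (standing upright), and the rod is back flat in its original spot with the tape and spanner undisturbed in the last picture; the beaker, tin and blue stand were not re-checked.

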